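Clear the drilling board and present the template, label up

TASK

Take hold of the scraper block and wipe the three loose wood chips off the drilling board onto the bench (with the block, not the gripper), then stand the block back on the bench. Next lift out of the rack the drilling template with the notched corner, taking it by its plain half, and present its labelled (notched) end above the middle of the drilling board, a hand's breadth or so up and touching nothing else, its length level and its label face turned upward at about 45 degrees or flatter. Finish while holding it there, still in the gripper; leave the un-notched plate in the rack and the other things on the bench where they are.

Things in the scene. Friction and masses are not known exactly. Their poses are not given: they have to be found in the camera images.
- board: Drilling board, a fixed brown wooden slab 170 (x) x 190 (y) x 30 mm high lying on the bench, about in front of the robot, turned up to 0.35 rad. Origin: centre of its underside; its top is 30 mm above the bench. The bench beyond it (+x side) is free for 100 mm.
- chip0_mid (a point): Centre of a loose flat wood chip, 40 x 28 x 14 mm high, 12 g, lying on the board at the start (within 60 mm of its middle along x and y)
- chip1_mid (a point): Centre of a loose flat wood chip, 34 x 30 x 14 mm high, 12 g, lying on the board at the start (within 60 mm of its middle along x and y)
- chip2_mid (a point): Centre of a loose flat wood chip, 42 x 24 x 14 mm high, 12 g, lying on the board at the start (within 60 mm of its middle along x and y)
- scraper: Scraper block: a pale wooden block with a steel sole, 32 (x) x 120 (y) x 60 mm high (the uppermost 22 mm is 90 mm long), about 0.2 kg, standing loose on the bench on its sole, either left or right of the board. Origin: centre of its sole; z up. Grip it across its 32 mm thickness (x).
- rack: Fixed pale wooden rack across the board from the scraper, turned any way (full circle): base 120 (x) x 104 (y) mm, 24 mm high, two slots along x at y = -30 and +30 mm, each 10 mm wide, 18 mm deep (floor 6 mm above the bench). Origin: centre of its underside. One slot holds the template, the other the plate without a notch.
- template: Template: aluminium plate 130 x 8 x 60 mm, 0.16 kg, on edge in a rack slot, 42 mm of it above the rack. Origin: middle of its lower long edge; x: along it to the notched end; y: out of the label face; z: up. 20 mm square notch in the upper +x corner. The +x end is matt grey for 35 mm, paper label on its +y face only: facing the label, the notch is top left. The -x half is plain, with 3 small holes.
- label (a point): Centre of the paper label on the template: 47 mm from the template's middle towards the notched end, 22 mm above its lower edge, on the +y face.
- spare: Another aluminium plate 130 x 8 x 60 mm without a notch or label, in the other slot of the rack. Stays there. Origin: middle of its lower long edge, x along its length, z up.
- tape: Bystander: roll of paper tape, 90 mm across, 25 mm high, loose. Origin: centre of its underside.
- foam: Bystander: pale block 70 x 50 x 45 mm, loose. Origin: centre of its underside.
- wedge: Bystander: wooden offcut 60 x 35 x 20 mm, loose, near left of the board. Origin: centre of its underside.
- bit: Bystander: large drill bit 100 mm long, 12 mm thick, lying loose along its x axis, near right of the board. Origin: under its middle.
- chip0: The loose wood chip whose centre is chip0_mid; origin: centre of its underside; x along its longer side.
- chip1: The loose wood chip whose centre is chip1_mid; origin: centre of its underside; x along its longer side.
- chip2: The loose wood chip whose centre is chip2_mid; origin: centre of its underside; x along its longer side.
Mind the look-alikes: they are no part of the job. Leave any blue or red look-alike of the spare alone.

How it is judged:
By the outcome, as a careful person would: the job done as asked, in the order asked, and still so for the second after the job is handed in, while the arm keeps its last pose, push and grip.
It also fails if it takes over 64 s, if anything falls off the work surface, if the arm or the gripper's body presses on something with over 40 N, if the wrist force passes 120 N, or if a joint passes its speed limit or range.

ROBOT

A 7-joint arm with a two-finger parallel gripper is mounted at the origin on the work surface. World frame = base frame: x ahead of the robot, y to its left, z up, the work surface at z = 0. Lengths are in mm, angles in rad, forces in N, time in s.
With the tool pointing down it reaches from about 350 to 900 mm from the base axis. Payload 8.1 kg.
Tool frame: the origin (TCP) lies midway between the tips of the shut fingers; the grasp point (between the pads) lies 19 mm behind it (arm.pinch_z is the distance from the TCP to the grasp point, in mm); z points along the fingers, y is the direction in which the jaws open and shut (so a half turn about z gives the same grasp; the last joint's range is limited). The gripper opens to 85 mm and grips with 20 to 120 N. Pads are 22 mm wide; open, the fingers measure 114 mm over their backs; the gripper's body (76 mm by 85 mm) begins 54 mm behind the grasp point. The pads swing forward as they close: fully open they stand 13 mm farther back than shut.
Start: joints at [-1.361, 0.434, 0.025, 1.573, -0.012, 1.134, -0.075], TCP at [192.355, 594.678, 204.623] pointing down, gripper open.
Joint ranges: [-2.62, 2.62], [-0.44, 2.09], [-1.27, 1.32], [0.08, 2.57], [-1.32, 4.46], [0.12, 2], [-2.74, 2.74]. Speed limits (rad/s): [2.22, 2.22, 3.01, 3.01, 3.14, 3.14, 3.14].

INTERFACE

Orientations are given as a 3x3 rotation matrix whose columns are the frame's x, y, z axes.
In Python, from plant import arm gives the robot as it stands.
- The arm moves only by the tool play_rows, never from a script. Its argument "series" is a list of rows, each an object with "dp": the shift along the tool's x, y, z each as a share of 30 mm, from -1 to 1, a list of three; "roll": the turn about the tool's z as a share of 6 degrees, from -1 to 1; "grip": the finger opening in mm, from 0 to 85.4. In form: [{"dp": [dx, dy, dz], "roll": roll, "grip": grip}, ...]. A call has 1 to 12 rows; each row shifts and turns the pose as measured when the row begins, along the tool's axes as they then stand; what a row does not reach is not made up. A row lasts 1/12 s, in which the tool goes at most 41.7 mm and 7.16 degrees, less where a joint would pass 70% of its speed; a pose out of reach is approached as far as the arm can. A call with a number of a shift or a turn outside -1 to 1 is refused whole. A call with a gripper value outside its range is refused whole. The fingers move at their own pace and stop on an object; "grip_force" is the grip in N (left out, the last holds). Time passes only in rows, so rows that do not move let the fingers close. It gives the time, the measured TCP pose, the force and the opening at its end, in the units of the state.
- arm.state(): the state, without advancing time (a new reading comes with each control period).
- arm.camera(name): name is "side" or "top"; returns (picture, depth): 384x512x3 uint8, red, green, blue; 384x512 float32, mm along the optical axis (not along the pixel's ray), 0 where there is no reading.
- arm.calibration(name): a dict with "mtx" (3x3 intrinsics, pixels), "R" (3x3) and "t" (3): a world point X has camera coordinates R X + t. Camera axes: x right, y down, z forward; pixel columns grow to the right and rows downward; lengths in mm; the calibration is good to about 2 mm. A picture is of the moment at which its call begins. calibration takes no time and is no camera call.
- arm.finish_job(): hands the job in, once; it reports no verdict.
The state is a dict: "clock": time; "q": joint angles; "qd": joint speeds; "effort": joint torques, N m; "tcp_pos": TCP position; "tcp_rot": TCP orientation; "contact_force": force on the tool from outside, world axes, zero at the start; "wrist_torque": the same for the moment, N m; "opening": finger opening in mm.
Only numpy, scipy, OpenCV 4.12 (cv2) and the standard library are available. Lean on these libraries where they do the work, as an engineer would, in place of code of your own. Each camera call takes 0.05 s, during which the arm holds its last target. There are 200 camera calls.

## Working session

There is one attempt and no reset: what is moved stays moved. The work goes in short steps, Python scripts to look and compute and a tool call to move; the robot and the scene stay as the last step left them, time stands still between calls to the robot, and variables do not carry over. Pictures are saved under pics/ and viewed, on a budget of 10 in all, crops included, one or two more only if the job needs it, and the job is handed in when it is done.

Besides the shell and the picture viewer there is one more tool, called after "Call:" as name(argument=value, ...), one argument or row to a line, values as JSON. play_rows: Moves the arm, as the interface text tells. Shift numbers are shares of 30 mm and turn numbers shares of 6 degrees, none past 1 either way. Its arguments: {"type":"object","properties":{"series":{"type":"array"},"grip_force":{"type":"number"}},"required":["series"]}

```bash
ls; mkdir -p pics; cat > h.py <<'E'
import numpy as np, cv2, json
from plant import arm
def snap(n,tag):
    p,d=arm.camera(n); np.savez(f'{tag}_{n}.npz',p=p,d=d); cv2.imwrite(f'pics/{tag}_{n}.png',p[:,:,::-1]); return p,d
def pts(n,d):
    c=arm.calibration(n); v,u=np.mgrid[0:384,0:512]
    r=np.linalg.inv(c['mtx'])@np.stack([u.ravel(),v.ravel(),np.ones(u.size)])
    X=(np.array(c['R']).T@(r*d.ravel()-np.array(c['t']).reshape(3,1))).T
    return X.reshape(384,512,3)
def ray(n,u,v,z):
    c=arm.calibration(n);R=np.array(c['R']);t=np.array(c['t']).ravel()
    o=-R.T@t; r=R.T@np.linalg.inv(c['mtx'])@np.array([u,v,1.]); return o+r*(z-o[2])/r[2]
def proj(n,X):
    c=arm.calibration(n); x=np.array(c['mtx'])@(np.array(c['R'])@np.array(X,float)+np.array(c['t']).ravel()); return x[:2]/x[2]
E
python3 - <<'E'
from h import *
for n in('top','side'):
    snap(n,'a'); c=arm.calibration(n); print(n,-np.array(c['R']).T@np.array(c['t']).ravel(), np.round(c['R'],2).tolist())
print(arm.state())
E
```

```text
pics
top [ 346.04838714   35.75199999 1190.9211063 ] [[0.01, -1.0, -0.01], [-0.99, -0.01, -0.15], [0.15, 0.01, -0.99]]
side [  32.07633593 -676.36239186  826.43316126] [[0.83, -0.55, -0.0], [-0.37, -0.55, -0.75], [0.41, 0.63, -0.66]]
{'clock': 0.1, 'q': array([-1.36059664,  0.43516391,  0.02498648,  1.57398569, -0.0115729 ,
        1.13401232, -0.07510598]), 'qd': array([ 0.00044378, -0.00080155, -0.00084825, -0.00161039,  0.00070055,
        0.00045585, -0.00074646]), 'effort': array([ 3.33575474e-03, -6.71747303e+01,  1.02843001e+00, -3.16899598e+01,
        1.58477097e-02,  7.35269714e-03, -3.68421445e-05]), 'tcp_pos': array([192.2474555 , 594.18913206, 203.90594758]), 'tcp_rot': array([[-9.51452590e-01,  3.07795204e-01, -2.83883319e-04],
       [ 3.07795294e-01,  9.51451579e-01, -1.39636358e-03],
       [-1.59692780e-04, -1.41595169e-03, -9.99998985e-01]]), 'contact_force': array([-0.42368671,  0.58521261,  0.45706534]), 'wrist_torque': array([ 0.00912038,  0.02240375, -0.03772266]), 'opening': 85.37692358248266}
```

View pics/a_top.png

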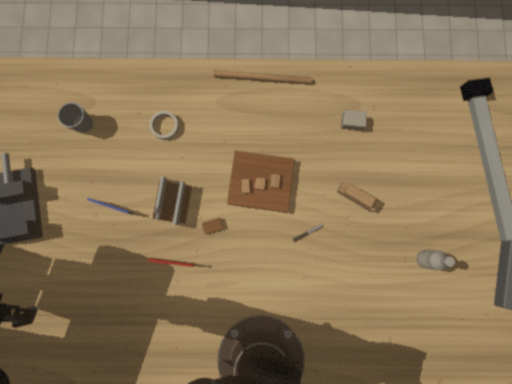

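View pics/a_side.png

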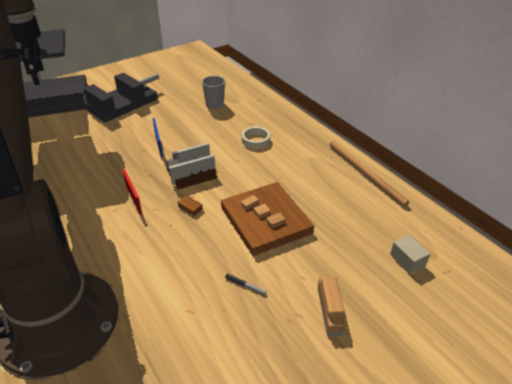

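The top view shows the board at (262,181) with chips at (246,186), (261,184) and (276,181). The scraper is at (360,195), right of the board. The rack, with two plates, is at (172,200). The blue look-alike is at (110,205) and the red one at (172,262). Next I measure and enlarge the rack.

```bash
python3 - <<'E'
from h import *
T={n:np.load(f'a_{n}.npz') for n in('top','side')}
P={n:pts(n,T[n]['d']) for n in T}
def blobs(n,box,z0,z1,mina=8):
    u0,v0,u1,v1=box; X=P[n]; m=np.zeros((384,512),np.uint8)
    m[v0:v1,u0:u1]=((X[...,2]>z0)&(X[...,2]<z1))[v0:v1,u0:u1]
    k,l,s,_=cv2.connectedComponentsWithStats(m)
    for i in range(1,k):
        if s[i,4]<mina: continue
        q=X[l==i]; r=cv2.minAreaRect(q[:,:2].astype(np.float32))
        print(n,z0,'c',np.round(r[0],1),'size',np.round(r[1],1),'ang',round(r[2],1),'z',np.round(np.median(q[:,2]),1),'n',s[i,4])
print('bench z',[np.median(P[n][200:330,300:330,2]) if n=='top' else np.median(P[n][300:340,200:220,2]) for n in P])
blobs('top',(215,140,305,220),22,36); blobs('top',(215,140,305,220),38,60)
blobs('side',(215,175,320,255),22,36); blobs('side',(215,175,320,255),38,60)
print('scraper');
for n,b in(('top',(330,170,395,220)),('side',(310,265,355,340))): blobs(n,b,50,75); blobs(n,b,30,75)
print('rack')
for n,b in(('top',(140,165,200,235)),('side',(160,135,225,195))): blobs(n,b,55,90); blobs(n,b,15,30)
p=T['side']['p'][130:200,150:230,::-1]; q=T['top']['p'][165:235,140:205,::-1]
a=cv2.resize(p,(480,420),interpolation=cv2.INTER_CUBIC); b=cv2.resize(q,(320,420),interpolation=cv2.INTER_CUBIC)
cv2.imwrite('pics/crop1.png',np.hstack([a,b[:, :320]]))
E
```

```text
bench z [np.float64(0.1225647664832729), np.float64(0.2306361205025963)]
top 22 c [532.1   4.1] size [190.1 170.7] ang 82.7 z 29.9 n 2980
top 38 c [529.5 -37.9] size [27.5 40.5] ang 89.8 z 43.6 n 120
top 38 c [522.1   8. ] size [34.3 27.5] ang 0.3 z 44.2 n 108
top 38 c [513.1  50.6] size [40.3 21.4] ang 0.7 z 43.5 n 105
side 22 c [534.8   1.8] size [194.5 172.1] ang 82.6 z 30.1 n 3216
side 38 c [516.1  47.2] size [40.9 26.5] ang 3.7 z 43.8 n 130
side 38 c [523.1   4.2] size [32.4 35.6] ang 86.4 z 43.7 n 134
side 38 c [532.7 -41.3] size [30.6 40.6] ang 83.8 z 43.7 n 156
scraper
top 50 c [ 486.5 -292.8] size [90.4 32.7] ang 60.4 z 59.2 n 334
top 30 c [ 486.3 -293.1] size [121.1  33.1] ang 59.2 z 57.8 n 487
side 50 c [ 488.5 -296.6] size [90.6 33.3] ang 58.6 z 60.0 n 629
side 30 c [ 488.9 -296. ] size [124.4  33.3] ang 59.0 z 58.9 n 924
rack
top 55 c [483.9 308. ] size [  9.5 109.8] ang 81.6 z 65.7 n 133
top 55 c [457.5 251.5] size [  8.7 129.7] ang 81.9 z 65.9 n 147
top 15 c [471.8 301.8] size [ 11.4 127.5] ang 81.9 z 23.7 n 161
top 15 c [458.8 243.4] size [ 10.8 124.7] ang 81.6 z 23.9 n 149
side 55 c [487.  305.7] size [ 14.8 109.7] ang 82.1 z 63.6 n 184
side 55 c [460.5 249.2] size [ 15.5 129.2] ang 82.3 z 63.5 n 238
side 15 c [431.9 398.3] size [8.4 5.7] ang 66.1 z 19.4 n 9
side 15 c [505.5 301.5] size [ 8.  54.3] ang 80.7 z 28.3 n 25
side 15 c [445.9 309.8] size [ 5.8 44.6] ang 84.4 z 27.4 n 17
side 15 c [415.  311.1] size [14.5  6. ] ang 82.8 z 23.1 n 12
side 15 c [460.1 241.2] size [ 20.3 131. ] ang 80.5 z 23.5 n 284
```

View pics/crop1.png

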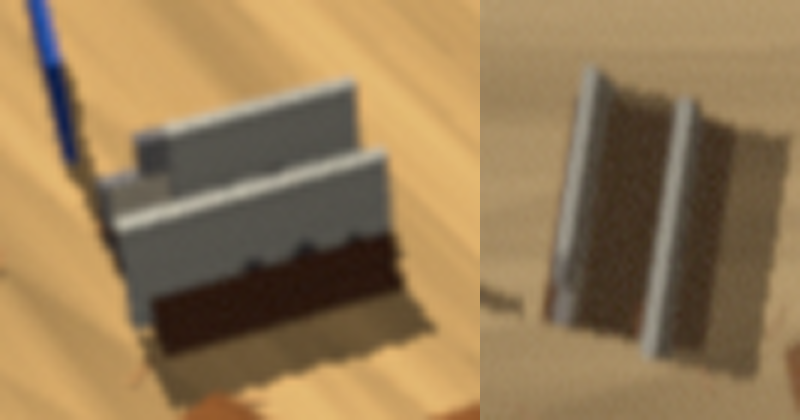

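The template candidates are the far plate (top view ~(160,200), side view ~(195,155)) and the near plate (top ~(180,205), side ~(193,168)). Only the far one is cut short (110 mm at the top edge). Its notch and matt end point toward the robot, and its label faces −y, so it fits the description. The near plate is the un-notched spare.

First I'll go to the scraper.

```bash
cat >> h.py <<'E'
def go(target,yaw=None):
    "needed tool-frame shift (units of 30mm) after rolling jaw axis to world yaw (deg, mod 180)"
    s=arm.state(); R=np.array(s['tcp_rot']); p=np.array(s['tcp_pos'])
    cur=np.degrees(np.arctan2(R[1,1],R[0,1])); r=0
    if yaw is not None:
        r=-((yaw-cur+90)%180-90)
    a=np.radians(r); R2=R@np.array([[np.cos(a),-np.sin(a),0],[np.sin(a),np.cos(a),0],[0,0,1]])
    print('t',round(s['clock'],2),'tcp',p.round(1),'jaw',round(cur,1),'tilt',R[:2,2].round(4),'q7',round(s['q'][6],2),'F',s['contact_force'].round(1),'open',round(s['opening'],1))
    print('  roll units',round(r/6,2),'then dp units',(R2.T@(np.array(target,float)-p)/30).round(2))
E
python3 - <<'E'
from h import *
go([487.5,-294.5,150],-31)
go([560,200,204])
E
```

```text
t 0.1 tcp [192.2 594.2 203.9] jaw 72.1 tilt [-0.0003 -0.0014] q7 -0.08 F [-0.4  0.6  0.5] open 85.4
  roll units -12.82 then dp units [ 20.32 -23.69   1.84]
t 0.1 tcp [192.2 594.2 203.9] jaw 72.1 tilt [-0.0003 -0.0014] q7 -0.08 F [-0.4  0.6  0.5] open 85.4
  roll units 0.0 then dp units [-1.571e+01 -8.730e+00  1.000e-02]
```

Call:
play_rows(
  series=[
    {"dp":[-1,-0.55,0],"roll":0,"grip":85},
    {"dp":[-1,-0.55,0],"roll":0,"grip":85},
    {"dp":[-1,-0.55,0],"roll":0,"grip":85},
    {"dp":[-1,-0.55,0],"roll":0,"grip":85},
    {"dp":[-1,-0.55,0],"roll":0,"grip":85},
    {"dp":[-1,-0.55,0],"roll":0,"grip":85},
    {"dp":[-1,-0.55,0],"roll":0,"grip":85},
    {"dp":[-1,-0.55,0],"roll":0,"grip":85},
    {"dp":[-1,-0.55,0],"roll":0,"grip":85},
    {"dp":[-1,-0.55,0],"roll":0,"grip":85},
    {"dp":[-1,-0.55,0],"roll":0,"grip":85},
    {"dp":[-1,-0.55,0],"roll":0,"grip":85},
  ],
  grip_force=60,
)

```text
clock: 1.1
tcp_pos: [476.2, 288.5, 198.0]
tcp_rot: [[-0.957, 0.29, -0.009], [0.291, 0.957, -0.005], [0.007, -0.008, -1.0]]
contact_force: [0.9, 0.1, -0.3]
opening: 85.3
```

Call:
play_rows(
  series=[
    {"dp":[0,-0.5,0],"roll":1,"grip":85},
    {"dp":[0,-0.5,0],"roll":1,"grip":85},
    {"dp":[0,-0.5,0],"roll":1,"grip":85},
    {"dp":[0,-0.5,0],"roll":1,"grip":85},
    {"dp":[0,-0.5,0],"roll":1,"grip":85},
    {"dp":[0,-0.5,0],"roll":1,"grip":85},
    {"dp":[0,0,0],"roll":1,"grip":85},
    {"dp":[0,0,0],"roll":1,"grip":85},
    {"dp":[0,0,0],"roll":1,"grip":85},
    {"dp":[0,0,0],"roll":1,"grip":85},
    {"dp":[0,0,0],"roll":1,"grip":85},
    {"dp":[0,0,0],"roll":1,"grip":85},
  ],
)

```text
clock: 2.1
tcp_pos: [430.4, 196.5, 195.4]
tcp_rot: [[0.055, 0.998, -0.014], [0.998, -0.056, -0.012], [-0.013, -0.013, -1.0]]
contact_force: [-0.5, -0.2, 0.3]
opening: 84.7
```

```bash
python3 - <<'E'
from h import *
go([487.5,-294.5,150],-31)
E
```

```text
t 2.1 tcp [430.4 196.5 195.4] jaw -3.2 tilt [-0.0137 -0.0125] q7 -0.49 F [-0.5 -0.2  0.3] open 84.7
  roll units 4.64 then dp units [-13.02  10.07   1.69]
```

Call:
play_rows(
  series=[
    {"dp":[0,0,0],"roll":1,"grip":85},
    {"dp":[0,0,0],"roll":1,"grip":85},
    {"dp":[0,0,0],"roll":1,"grip":85},
    {"dp":[0,0,0],"roll":1,"grip":85},
    {"dp":[0,0,0],"roll":0.6,"grip":85},
  ],
)

```text
clock: 2.52
tcp_pos: [428.9, 195.8, 194.2]
tcp_rot: [[0.535, 0.845, -0.016], [0.844, -0.536, -0.014], [-0.021, -0.006, -1.0]]
contact_force: [0.5, 0.0, 0.7]
opening: 84.9
```

Call:
play_rows(
  series=[
    {"dp":[-1,0.8,0],"roll":0,"grip":85},
    {"dp":[-1,0.8,0],"roll":0,"grip":85},
    {"dp":[-1,0.8,0],"roll":0,"grip":85},
    {"dp":[-1,0.8,0],"roll":0,"grip":85},
    {"dp":[-1,0.8,0],"roll":0,"grip":85},
    {"dp":[-1,0.8,0],"roll":0,"grip":85},
    {"dp":[-1,0.8,0],"roll":0,"grip":85},
    {"dp":[-1,0.8,0],"roll":0,"grip":85},
    {"dp":[-1,0.8,0],"roll":0,"grip":85},
    {"dp":[-1,0.8,0],"roll":0,"grip":85},
    {"dp":[-1,0.8,0],"roll":0,"grip":85},
    {"dp":[-1,0.8,0],"roll":0,"grip":85},
  ],
)

```text
clock: 3.52
tcp_pos: [480.0, -270.3, 197.2]
tcp_rot: [[0.521, 0.854, -0.018], [0.854, -0.521, -0.011], [-0.019, -0.01, -1.0]]
contact_force: [0.8, -0.1, 0.5]
opening: 85.2
```

```bash
python3 - <<'E'
from h import *
go([487.5,-294.5,22],-31)
E
```

```text
t 3.52 tcp [ 480.  -270.3  197.2] jaw -31.4 tilt [-0.0184 -0.0106] q7 0.13 F [ 0.8 -0.1  0.5] open 85.2
  roll units -0.06 then dp units [-0.45  0.69  5.84]
```

Call:
play_rows(
  series=[
    {"dp":[-0.45,0.7,0.8],"roll":0,"grip":85},
    {"dp":[0,0,1],"roll":0,"grip":85},
    {"dp":[0,0,1],"roll":0,"grip":85},
    {"dp":[0,0,1],"roll":0,"grip":85},
    {"dp":[0,0,0.5],"roll":0,"grip":85},
    {"dp":[0,0,0],"roll":0,"grip":85},
  ],
)

```text
clock: 4.02
tcp_pos: [487.2, -310.6, 63.6]
tcp_rot: [[0.533, 0.846, -0.016], [0.846, -0.533, -0.019], [-0.025, -0.004, -1.0]]
contact_force: [-0.7, -0.9, 0.0]
opening: 85.0
```

```bash
python3 - <<'E'
from h import *
go([487.5,-294.5,22],-31)
E
```

```text
t 4.02 tcp [ 487.2 -310.6   63.6] jaw -32.2 tilt [-0.0164 -0.019 ] q7 0.29 F [-0.7 -0.9  0. ] open 85.0
  roll units -0.2 then dp units [ 0.5  -0.26  1.38]
```

Call:
play_rows(
  series=[
    {"dp":[0.5,-0.25,0.2],"roll":-0.2,"grip":85},
    {"dp":[0,0,0.6],"roll":0,"grip":85},
    {"dp":[0,0,0.5],"roll":0,"grip":85},
    {"dp":[0,0,0],"roll":0,"grip":85},
  ],
)

```text
clock: 4.35
tcp_pos: [488.5, -294.2, 24.4]
tcp_rot: [[0.514, 0.858, -0.017], [0.857, -0.514, -0.019], [-0.025, -0.005, -1.0]]
contact_force: [0.3, -0.2, 0.4]
opening: 85.0
```

```bash
python3 - <<'E'
from h import *
go([487.5,-294.5,22],-31)
E
```

```text
t 4.35 tcp [ 488.5 -294.2   24.4] jaw -31.0 tilt [-0.017  -0.0188] q7 0.32 F [ 0.3 -0.2  0.4] open 85.0
  roll units 0.01 then dp units [-0.02 -0.02  0.08]
```

Call:
play_rows(
  series=[
    {"dp":[0,0,0],"roll":0,"grip":20},
    {"dp":[0,0,0],"roll":0,"grip":20},
    {"dp":[0,0,0],"roll":0,"grip":20},
    {"dp":[0,0,0],"roll":0,"grip":20},
    {"dp":[0,0,0],"roll":0,"grip":20},
    {"dp":[0,0,0],"roll":0,"grip":20},
    {"dp":[0,0,0],"roll":0,"grip":20},
    {"dp":[0,0,0],"roll":0,"grip":20},
  ],
  grip_force=80,
)

```text
clock: 5.02
tcp_pos: [490.9, -295.5, 30.4]
tcp_rot: [[0.514, 0.858, -0.012], [0.857, -0.514, -0.021], [-0.024, 0.001, -1.0]]
contact_force: [-0.5, -0.0, -1.6]
opening: 28.6
```

```bash
python3 - <<'E'
from h import *
go([520,-180,130],82.7)
E
```

```text
t 5.02 tcp [ 490.9 -295.5   30.4] jaw -31.0 tilt [-0.0116 -0.0206] q7 0.32 F [-0.5 -0.  -1.6] open 28.6
  roll units 11.06 then dp units [ 0.44 -3.87 -3.41]
```

Call:
play_rows(
  series=[
    {"dp":[0,0,-0.7],"roll":0,"grip":20},
    {"dp":[0,0,-1],"roll":0,"grip":20},
    {"dp":[0,0,-1],"roll":0,"grip":20},
    {"dp":[0,0,-0.7],"roll":0,"grip":20},
    {"dp":[0,0,0],"roll":0,"grip":20},
  ],
)

```text
clock: 5.43
tcp_pos: [489.6, -292.6, 133.8]
tcp_rot: [[0.515, 0.857, -0.018], [0.857, -0.515, -0.019], [-0.025, -0.006, -1.0]]
contact_force: [0.6, -1.3, -1.4]
opening: 28.6
```

```bash
python3 - <<'E'
from h import *
go([520,-180,130],-97.3)
snap('side','b'); p=cv2.imread('pics/b_side.png')[200:384,180:430]; cv2.imwrite('pics/b1.png',cv2.resize(p,None,fx=2.4,fy=2.4,interpolation=cv2.INTER_CUBIC))
E
```

```text
t 5.43 tcp [ 489.6 -292.6  133.8] jaw -31.0 tilt [-0.0184 -0.0186] q7 0.22 F [ 0.6 -1.3 -1.4] open 28.6
  roll units 11.05 then dp units [ 0.53 -3.85  0.04]
```

View pics/b1.png

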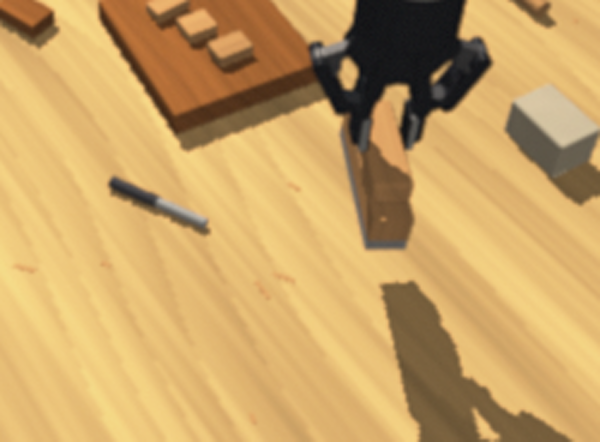

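The block is held clear of the bench. I'll roll it to align with the board and carry it over the far (+y) side of the chips.

Call:
play_rows(
  series=[
    {"dp":[0,0,0],"roll":1,"grip":20},
    {"dp":[0,0,0],"roll":1,"grip":20},
    {"dp":[0,0,0],"roll":1,"grip":20},
    {"dp":[0,0,0],"roll":1,"grip":20},
    {"dp":[0,0,0],"roll":1,"grip":20},
    {"dp":[0,0,0],"roll":1,"grip":20},
    {"dp":[0,0,0],"roll":1,"grip":20},
    {"dp":[0,0,0],"roll":1,"grip":20},
    {"dp":[0,0,0],"roll":1,"grip":20},
    {"dp":[0,0,0],"roll":1,"grip":20},
    {"dp":[0,0,0],"roll":1,"grip":20},
    {"dp":[0,0,0],"roll":0,"grip":20},
  ],
)

```text
clock: 6.48
tcp_pos: [480.7, -286.2, 115.1]
tcp_rot: [[0.983, -0.178, -0.039], [-0.178, -0.984, -0.01], [-0.036, 0.017, -0.999]]
contact_force: [-1.3, 0.2, -2.0]
opening: 28.9
```

```bash
python3 - <<'E'
from h import *
go([533.8,91.7,130],-97.3)
d=np.load('b_side.npz')['d']; X=pts('side',d); b=X[270:310,315:360]; m=(b[...,2]>60)
q=b[m]; print(m.sum(), np.percentile(q[:,2],[0,1,5,50,95,100]), q[:,:2].mean(0))
E
```

```text
t 6.48 tcp [ 480.7 -286.2  115.1] jaw -100.3 tilt [-0.0386 -0.0102] q7 -0.75 F [-1.3  0.2 -2. ] open 28.9
  roll units -0.49 then dp units [  0.13 -12.71  -0.69]
795 [104.91101969 107.2248239  110.56501223 142.71992817 166.40464306
 826.43316126] [ 461.22289241 -330.65437145]
```

Call:
play_rows(
  series=[
    {"dp":[0,-1,-0.2],"roll":-0.5,"grip":20},
    {"dp":[0,-1,-0.2],"roll":0,"grip":20},
    {"dp":[0,-1,-0.1],"roll":0,"grip":20},
    {"dp":[0,-1,-0.1],"roll":0,"grip":20},
    {"dp":[0,-1,-0.1],"roll":0,"grip":20},
    {"dp":[0,-1,-0.1],"roll":0,"grip":20},
    {"dp":[0,-1,-0.1],"roll":0,"grip":20},
    {"dp":[0,-1,-0.1],"roll":0,"grip":20},
    {"dp":[0,-1,0],"roll":0,"grip":20},
    {"dp":[0,-1,0],"roll":0,"grip":20},
    {"dp":[0,-1,0],"roll":0,"grip":20},
    {"dp":[0,-0.4,0],"roll":0,"grip":20},
  ],
)

```text
clock: 7.48
tcp_pos: [514.3, 64.0, 127.2]
tcp_rot: [[0.995, -0.088, -0.054], [-0.089, -0.996, -0.018], [-0.052, 0.023, -0.998]]
contact_force: [0.9, 0.7, -2.5]
opening: 28.5
```

```bash
python3 - <<'E'
from h import *
go([533.8,91.7,64],-97.3)
E
```

```text
t 7.48 tcp [514.3  64.  127.2] jaw -95.1 tilt [-0.054  -0.0181] q7 -1.28 F [ 0.9  0.7 -2.5] open 28.5
  roll units 0.37 then dp units [ 0.63 -1.05  2.05]
```

Call:
play_rows(
  series=[
    {"dp":[0.6,-1,0],"roll":0.4,"grip":20},
    {"dp":[0,0,0.6],"roll":0,"grip":20},
    {"dp":[0,0,0.7],"roll":0,"grip":20},
    {"dp":[0,0,0.3],"roll":0,"grip":20},
  ],
)

```text
clock: 7.82
tcp_pos: [533.0, 98.2, 73.8]
tcp_rot: [[0.993, -0.109, -0.054], [-0.111, -0.994, -0.018], [-0.052, 0.024, -0.998]]
contact_force: [-1.0, 0.1, -2.7]
opening: 28.9
```

```bash
python3 - <<'E'
from h import *
go([533.8,91.7,64],-97.3)
E
```

```text
t 7.82 tcp [533.   98.2  73.8] jaw -96.3 tilt [-0.0541 -0.0183] q7 -1.3 F [-1.   0.1 -2.7] open 28.9
  roll units 0.17 then dp units [0.07 0.2  0.33]
```

Call:
play_rows(
  series=[
    {"dp":[0,0.1,0.35],"roll":0.15,"grip":20},
    {"dp":[0,0.4,0],"roll":0,"grip":20},
    {"dp":[0,0.5,0],"roll":0,"grip":20},
    {"dp":[0,0.5,0],"roll":0,"grip":20},
    {"dp":[0,0.5,0],"roll":0,"grip":20},
  ],
)

```text
clock: 8.23
tcp_pos: [522.0, 34.2, 61.6]
tcp_rot: [[0.991, -0.118, -0.06], [-0.119, -0.993, -0.021], [-0.057, 0.028, -0.998]]
contact_force: [0.2, -0.6, -2.2]
opening: 28.6
```

```bash
python3 - <<'E'
from h import *
go([509.3,-99.8,64],-97.3)
E
```

```text
t 8.23 tcp [522.   34.2  61.6] jaw -96.8 tilt [-0.0598 -0.0208] q7 -1.19 F [ 0.2 -0.6 -2.2] open 28.6
  roll units 0.09 then dp units [0.15 4.49 0.04]
```

Call:
play_rows(
  series=[
    {"dp":[0,0.5,-0.06],"roll":0,"grip":20},
    {"dp":[0,0.5,-0.03],"roll":0,"grip":20},
    {"dp":[0,0.5,0],"roll":0,"grip":20},
    {"dp":[0,0.5,0],"roll":0,"grip":20},
    {"dp":[0,0.5,0],"roll":0,"grip":20},
    {"dp":[0,0.5,0],"roll":0,"grip":20},
    {"dp":[0,0.5,0],"roll":0,"grip":20},
    {"dp":[0,0.5,0],"roll":0,"grip":20},
  ],
)

```text
clock: 8.9
tcp_pos: [502.0, -106.8, 73.7]
tcp_rot: [[0.99, -0.129, -0.056], [-0.13, -0.991, -0.023], [-0.053, 0.03, -0.998]]
contact_force: [0.8, -0.0, -1.8]
opening: 28.6
```

```bash
python3 - <<'E'
from h import *
go([509.3,-99.8,64],-97.3)
snap('side','c');snap('top','c'); p=cv2.imread('pics/c_side.png')[150:330,190:400]; q=cv2.imread('pics/c_top.png')[130:250,210:350]
cv2.imwrite('pics/c1.png',np.hstack([cv2.resize(p,(420,360)),cv2.resize(q,(380,360))]))
E
```

```text
t 8.9 tcp [ 502.  -106.8   73.7] jaw -97.4 tilt [-0.0562 -0.0228] q7 -0.97 F [ 0.8 -0.  -1.8] open 28.6
  roll units -0.02 then dp units [ 0.23 -0.27  0.3 ]
```

View pics/c1.png

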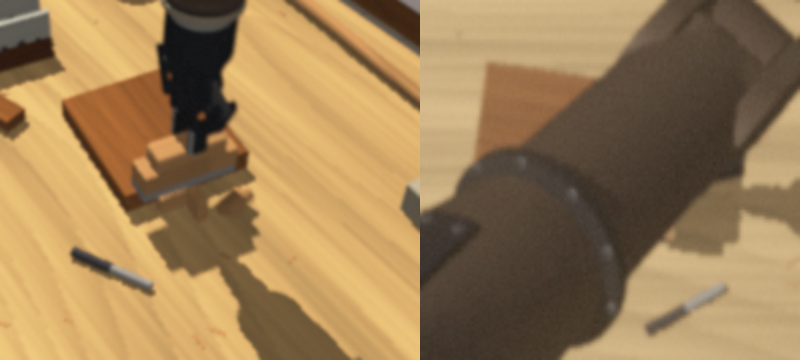

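The left half of the crop shows the block past the −y edge with chips tumbling below it at crop (200,200) and (235,200). The visible part of the board is clear. I'll move the block away and look again.

Call:
play_rows(
  series=[
    {"dp":[0,0.5,-0.8],"roll":0,"grip":20},
    {"dp":[0,1,0],"roll":0,"grip":20},
    {"dp":[0,1,0],"roll":0,"grip":20},
    {"dp":[0,1,0],"roll":0,"grip":20},
    {"dp":[0,1,0],"roll":0,"grip":20},
    {"dp":[0,1,0],"roll":0,"grip":20},
    {"dp":[0,0.2,0],"roll":0,"grip":20},
  ],
)

```text
clock: 9.58
tcp_pos: [474.7, -289.1, 107.6]
tcp_rot: [[0.99, -0.131, -0.055], [-0.133, -0.991, -0.024], [-0.051, 0.031, -0.998]]
contact_force: [-1.2, -0.2, -1.4]
opening: 28.6
```

```bash
python3 - <<'E'
from h import *
go([480,-290,31],-97.3)
snap('side','d');snap('top','d'); p=cv2.imread('pics/d_side.png')[150:330,190:400]; q=cv2.imread('pics/d_top.png')[130:250,210:350]
cv2.imwrite('pics/d1.png',np.hstack([cv2.resize(p,(420,360)),cv2.resize(q,(380,360))]))
E
```

```text
t 9.58 tcp [ 474.7 -289.1  107.6] jaw -97.6 tilt [-0.0547 -0.0244] q7 -0.71 F [-1.2 -0.2 -1.4] open 28.6
  roll units -0.04 then dp units [ 0.31 -0.07  2.54]
```

View pics/d1.png

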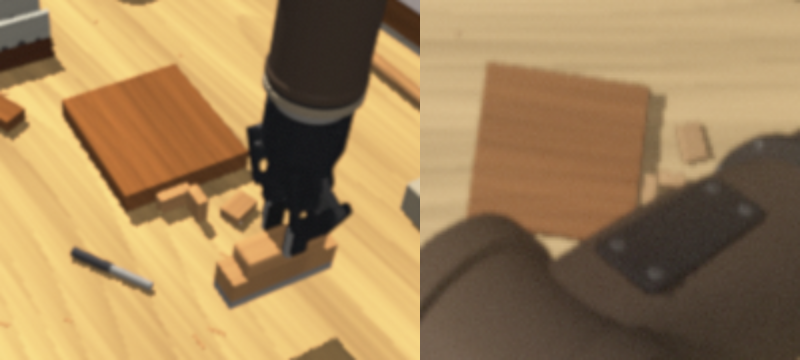

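Call:
play_rows(
  series=[
    {"dp":[0.2,0,0.8],"roll":0,"grip":20},
    {"dp":[0,0,0.9],"roll":0,"grip":20},
    {"dp":[0,0,0.5],"roll":0,"grip":20},
    {"dp":[0,0,0.1],"roll":0,"grip":20},
  ],
)

```text
clock: 10.02
tcp_pos: [478.7, -286.6, 37.3]
tcp_rot: [[0.99, -0.129, -0.051], [-0.13, -0.991, -0.02], [-0.048, 0.027, -0.998]]
contact_force: [-0.3, 0.9, -2.6]
opening: 28.6
```

```bash
python3 - <<'E'
from h import *
go([480,-290,31],-97.3)
X=pts('side',np.load('d_side.npz')['d']); R=X[235:272,260:325]
for z0 in (3,20,28): print(z0,(R[...,2]>z0).sum())
q=R.reshape(-1,3); q=q[(q[:,2]>18)&(q[:,2]<60)&(q[:,1]<-93)&(q[:,1]>-170)]; print(len(q),q[:,2].max() if len(q) else 0,q.mean(0) if len(q) else 0)
E
```

```text
t 10.02 tcp [ 478.7 -286.6   37.3] jaw -97.4 tilt [-0.0512 -0.0204] q7 -0.64 F [-0.3  0.9 -2.6] open 28.6
  roll units -0.02 then dp units [0.07 0.1  0.21]
3 1190
20 671
28 466
216 39.06297453430482 [ 503.06407269 -114.91072949   26.80689646]
```

Call:
play_rows(
  series=[
    {"dp":[0,0,0.15],"roll":0,"grip":20},
    {"dp":[0,0,0.1],"roll":0,"grip":20},
  ],
)

```text
clock: 10.18
tcp_pos: [477.9, -285.0, 29.5]
tcp_rot: [[0.99, -0.127, -0.053], [-0.129, -0.992, -0.019], [-0.05, 0.026, -0.998]]
contact_force: [-3.5, -0.0, 3.2]
opening: 28.4
```

```bash
python3 - <<'E'
from h import *
go([480,-290,31],-97.3)
E
```

```text
t 10.18 tcp [ 477.9 -285.    29.5] jaw -97.3 tilt [-0.0527 -0.019 ] q7 -0.63 F [-3.5 -0.   3.2] open 28.4
  roll units -0.0 then dp units [ 0.09  0.16 -0.05]
```

```bash
python3 - <<'E'
from h import *
p,d=snap('side','e'); X=pts('side',d)
c=cv2.resize(p[220:290,250:340,::-1],(720,560),interpolation=cv2.INTER_CUBIC); cv2.imwrite('pics/e1.png',c)
for v in range(232,268,3): print(v,' '.join(f'{X[v,u,2]:.0f}/{X[v,u,1]:.0f}' for u in range(266,322,4)))
E
```

```text
232 30/-56 26/-57 29/-65 28/-70 29/-76 31/-82 32/-88 27/-90 28/-97 22/-98 17/-99 13/-102 3/-100 225/-260
235 31/-64 31/-69 30/-74 30/-79 31/-85 30/-90 27/-93 23/-95 15/-95 13/-99 5/-99 0/-101 0/-106 223/-264
238 30/-71 28/-75 30/-82 28/-86 28/-91 20/-91 20/-96 13/-96 7/-97 -1/-97 1/-104 -0/-108 2/-116 215/-264
241 31/-80 30/-84 27/-87 25/-91 14/-89 10/-91 7/-94 0/-95 0/-100 3/-108 -1/-110 152/-219 157/-227 212/-268
244 26/-84 22/-87 18/-89 23/-98 22/-102 36/-117 1/-98 1/-103 -1/-107 1/-114 3/-121 144/-220 151/-229 206/-270
247 19/-87 25/-96 24/-101 24/-106 22/-110 33/-122 35/-129 1/-111 -0/-115 1/-121 2/-128 141/-224 146/-233 201/-273
250 6/-85 23/-102 20/-106 18/-109 9/-108 29/-127 34/-136 31/-139 1/-124 1/-129 14/-143 15/-149 141/-235 195/-274
253 0/-89 14/-104 11/-107 5/-108 -0/-110 18/-127 29/-140 0/-126 -0/-131 12/-144 16/-151 15/-156 136/-238 130/-239
256 2/-98 2/-103 -1/-106 2/-113 0/-118 12/-130 17/-139 1/-133 3/-140 826/-676 15/-158 14/-163 128/-239 -1/-164
259 -2/-102 -0/-109 0/-115 -1/-119 1/-125 1/-131 9/-141 -1/-140 -1/-145 -1/-150 10/-162 11/-168 123/-242 3/-173
262 -1/-111 1/-117 -1/-121 1/-128 0/-132 -1/-137 -1/-142 -0/-147 0/-153 0/-158 3/-165 -2/-167 113/-242 137/-261
265 1/-119 1/-125 4/-132 2/-136 1/-140 2/-146 0/-150 -3/-153 2/-161 -2/-164 1/-171 3/-177 826/-676 128/-262
```

View pics/e1.png

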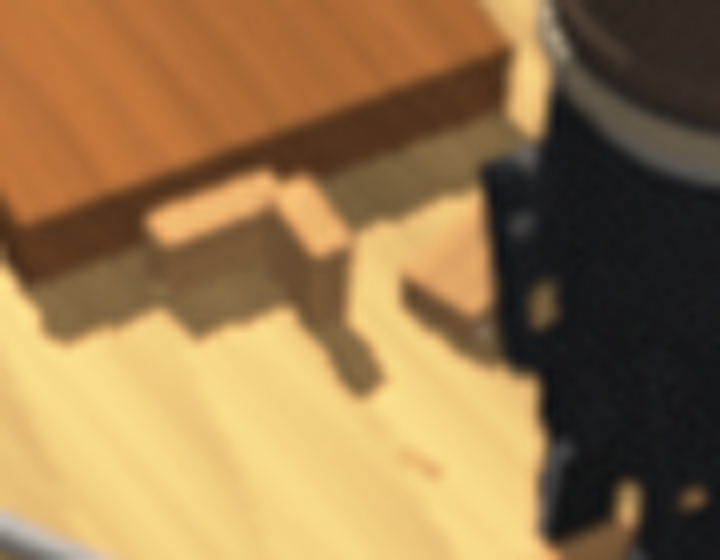

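All three chips are on the bench off the −y edge: two standing on edge at crop (210,205) and (315,215), one flat at (455,260). The board is clear. Now I release the block.

Call:
play_rows(
  series=[
    {"dp":[0,0,0],"roll":0,"grip":85},
    {"dp":[0,0,0],"roll":0,"grip":85},
    {"dp":[0,0,0],"roll":0,"grip":85},
    {"dp":[0,0,0],"roll":0,"grip":85},
    {"dp":[0,0,0],"roll":0,"grip":85},
    {"dp":[0,0,-1],"roll":0,"grip":85},
    {"dp":[0,0,-1],"roll":0,"grip":85},
    {"dp":[0,0,-1],"roll":0,"grip":85},
    {"dp":[0,0,-1],"roll":0,"grip":85},
    {"dp":[0,0,-1],"roll":0,"grip":85},
    {"dp":[0,0,-1],"roll":0,"grip":85},
    {"dp":[0,0,0],"roll":0,"grip":85},
  ],
)

```text
clock: 11.23
tcp_pos: [488.0, -282.4, 220.8]
tcp_rot: [[0.99, -0.129, -0.05], [-0.13, -0.991, -0.021], [-0.047, 0.028, -0.999]]
contact_force: [0.4, -1.0, 0.7]
opening: 84.8
```

```bash
python3 - <<'E'
from h import *
go([560,200,200],-98)
go([508,304,200],82)
E
```

```text
t 11.23 tcp [ 488.  -282.4  220.8] jaw -97.4 tilt [-0.05   -0.0214] q7 -0.82 F [ 0.4 -1.   0.7] open 84.8
  roll units 0.1 then dp units [  0.15 -16.27   0.23]
t 11.23 tcp [ 488.  -282.4  220.8] jaw -97.4 tilt [-0.05   -0.0214] q7 -0.82 F [ 0.4 -1.   0.7] open 84.8
  roll units 0.1 then dp units [ -2.05 -19.46   0.24]
```

Call:
play_rows(
  series=[
    {"dp":[0,-1,0],"roll":0,"grip":40},
    {"dp":[0,-1,0],"roll":0,"grip":40},
    {"dp":[0,-1,0],"roll":0,"grip":40},
    {"dp":[0,-1,0],"roll":0,"grip":40},
    {"dp":[0,-1,0],"roll":0,"grip":40},
    {"dp":[0,-1,0],"roll":0,"grip":40},
    {"dp":[0,-1,0],"roll":0,"grip":40},
    {"dp":[0,-1,0],"roll":0,"grip":40},
    {"dp":[0,-1,0],"roll":0,"grip":40},
    {"dp":[0,-1,0],"roll":0,"grip":40},
    {"dp":[0,-1,0],"roll":0,"grip":40},
    {"dp":[0,-1,0],"roll":0,"grip":40},
  ],
)

```text
clock: 12.23
tcp_pos: [538.3, 78.7, 215.6]
tcp_rot: [[0.989, -0.146, -0.036], [-0.147, -0.989, -0.023], [-0.032, 0.028, -0.999]]
contact_force: [0.5, 1.4, -0.1]
opening: 40.1
```

```bash
python3 - <<'E'
from h import *
go([521,302,140],-98)
E
```

```text
t 12.23 tcp [538.3  78.7 215.6] jaw -98.4 tilt [-0.0359 -0.0232] q7 -1.43 F [ 0.5  1.4 -0.1] open 40.1
  roll units -0.07 then dp units [-1.53 -7.36  2.37]
```

Call:
play_rows(
  series=[
    {"dp":[-0.25,-1,0.2],"roll":0,"grip":40},
    {"dp":[-0.25,-1,0.2],"roll":0,"grip":40},
    {"dp":[-0.25,-1,0.2],"roll":0,"grip":40},
    {"dp":[-0.25,-1,0.2],"roll":0,"grip":40},
    {"dp":[-0.25,-1,0.2],"roll":0,"grip":40},
    {"dp":[-0.25,-1,0.2],"roll":0,"grip":40},
    {"dp":[0,-0.3,0],"roll":0,"grip":40},
    {"dp":[0,0,0],"roll":0,"grip":40},
  ],
)

```text
clock: 12.9
tcp_pos: [518.6, 289.5, 173.4]
tcp_rot: [[0.99, -0.136, -0.032], [-0.136, -0.99, -0.021], [-0.029, 0.025, -0.999]]
contact_force: [-0.1, -0.2, -0.5]
opening: 40.2
```

```bash
python3 - <<'E'
from h import *
go([521,302,90],-98)
E
```

```text
t 12.9 tcp [518.6 289.5 173.4] jaw -97.8 tilt [-0.0325 -0.0205] q7 -1.71 F [-0.1 -0.2 -0.5] open 40.2
  roll units 0.03 then dp units [ 0.1  -0.49  2.77]
```

Call:
play_rows(
  series=[
    {"dp":[0.1,-0.45,0.8],"roll":0,"grip":40},
    {"dp":[0,0,0.9],"roll":0,"grip":40},
    {"dp":[0,0,0.5],"roll":0,"grip":40},
    {"dp":[0,0,0],"roll":0,"grip":40},
  ],
)

```text
clock: 13.23
tcp_pos: [523.6, 299.5, 106.8]
tcp_rot: [[0.99, -0.136, -0.028], [-0.136, -0.99, -0.02], [-0.025, 0.023, -0.999]]
contact_force: [-0.5, 0.3, 0.3]
opening: 40.1
```

```bash
python3 - <<'E'
from h import *
go([521,302,33],-98)
E
```

```text
t 13.23 tcp [523.6 299.5 106.8] jaw -97.8 tilt [-0.028  -0.0196] q7 -1.66 F [-0.5  0.3  0.3] open 40.1
  roll units 0.03 then dp units [-0.04 -0.13  2.46]
```

Call:
play_rows(
  series=[
    {"dp":[0,-0.15,0.5],"roll":0,"grip":40},
    {"dp":[0,0,0.8],"roll":0,"grip":40},
    {"dp":[0,0,0.7],"roll":0,"grip":40},
    {"dp":[0,0,0.3],"roll":0,"grip":40},
    {"dp":[0,0,0],"roll":0,"grip":40},
  ],
)

```text
clock: 13.65
tcp_pos: [526.3, 298.7, 38.7]
tcp_rot: [[0.99, -0.142, -0.023], [-0.142, -0.99, -0.018], [-0.02, 0.021, -1.0]]
contact_force: [-0.4, 0.5, 0.1]
opening: 40.2
```

```bash
python3 - <<'E'
from h import *
go([521,302,33],-98)
E
```

```text
t 13.65 tcp [526.3 298.7  38.7] jaw -98.1 tilt [-0.0225 -0.0179] q7 -1.61 F [-0.4  0.5  0.1] open 40.2
  roll units -0.02 then dp units [-0.19 -0.09  0.19]
```

Call:
play_rows(
  series=[
    {"dp":[-0.15,-0.1,0.2],"roll":0,"grip":40},
    {"dp":[0,0,0.05],"roll":0,"grip":0},
    {"dp":[0,0,0],"roll":0,"grip":0},
    {"dp":[0,0,0],"roll":0,"grip":0},
    {"dp":[0,0,0],"roll":0,"grip":0},
    {"dp":[0,0,0],"roll":0,"grip":0},
    {"dp":[0,0,0],"roll":0,"grip":0},
  ],
  grip_force=60,
)

```text
clock: 14.23
tcp_pos: [524.4, 302.8, 35.2]
tcp_rot: [[0.99, -0.142, -0.018], [-0.143, -0.99, -0.015], [-0.015, 0.017, -1.0]]
contact_force: [-0.5, 0.5, -1.5]
opening: 5.3
```

Call:
play_rows(
  series=[
    {"dp":[0,0,-0.5],"roll":0,"grip":0},
    {"dp":[0,0,-0.8],"roll":0,"grip":0},
    {"dp":[0,0,-1],"roll":0,"grip":0},
    {"dp":[0,0,-1],"roll":0,"grip":0},
    {"dp":[0,0,-0.7],"roll":0,"grip":0},
    {"dp":[0,0,0],"roll":0,"grip":0},
  ],
)

```text
clock: 14.73
tcp_pos: [526.4, 302.6, 164.4]
tcp_rot: [[0.989, -0.145, -0.019], [-0.146, -0.989, -0.018], [-0.016, 0.021, -1.0]]
contact_force: [1.6, -0.8, -0.9]
opening: 5.6
```

```bash
python3 - <<'E'
from h import *
go([640,-10,160],-97.3)
p,d=snap('side','f');c=cv2.resize(p[90:230,130:310,::-1],(720,560),interpolation=cv2.INTER_CUBIC); cv2.imwrite('pics/f1.png',c)
E
```

```text
t 14.73 tcp [526.4 302.6 164.4] jaw -98.4 tilt [-0.0189 -0.0181] q7 -1.72 F [ 1.6 -0.8 -0.9] open 5.6
  roll units -0.18 then dp units [5.09 9.85 0.26]
```

View pics/f1.png

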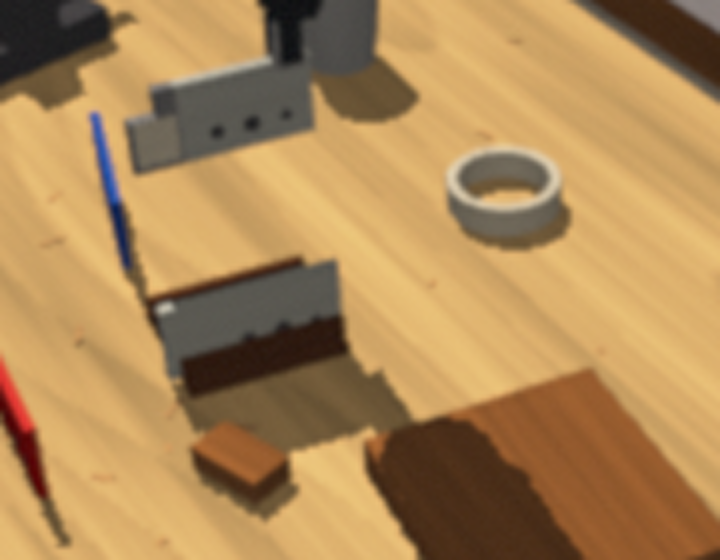

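The template is held level by its plain half. The label faces the camera at crop (155,145), the notch is top-left, and the spare is still in the rack.

With a vertical tool I can't tilt it in hand. I'll stand it on the board with the plain end overhanging the far edge, tip it onto its back, and regrip it across its 60 mm width.

Call:
play_rows(
  series=[
    {"dp":[0.4,0.8,0],"roll":-0.15,"grip":0},
    {"dp":[0.5,1,0],"roll":0,"grip":0},
    {"dp":[0.5,1,0],"roll":0,"grip":0},
    {"dp":[0.5,1,0],"roll":0,"grip":0},
    {"dp":[0.5,1,0],"roll":0,"grip":0},
    {"dp":[0.5,1,0],"roll":0,"grip":0},
    {"dp":[0.5,1,0],"roll":0,"grip":0},
    {"dp":[0.5,1,0],"roll":0,"grip":0},
    {"dp":[0.5,0.8,0],"roll":0,"grip":0},
    {"dp":[0.1,0.3,0],"roll":0,"grip":0},
    {"dp":[0,0,0],"roll":0,"grip":0},
  ],
)

```text
clock: 15.7
tcp_pos: [623.1, 12.1, 158.6]
tcp_rot: [[0.992, -0.121, -0.032], [-0.122, -0.992, -0.02], [-0.029, 0.023, -0.999]]
contact_force: [0.3, 0.4, -0.6]
opening: 5.5
```

```bash
python3 - <<'E'
from h import *
go([640,-26,75],-97.3)
E
```

```text
t 15.7 tcp [623.1  12.1 158.6] jaw -96.9 tilt [-0.0317 -0.0198] q7 -1.25 F [ 0.3  0.4 -0.6] open 5.5
  roll units 0.06 then dp units [0.8  1.12 2.79]
```

Call:
play_rows(
  series=[
    {"dp":[0.4,0.6,0.4],"roll":0,"grip":0},
    {"dp":[0.4,0.5,0.7],"roll":0,"grip":0},
    {"dp":[0,0,0.9],"roll":0,"grip":0},
    {"dp":[0,0,0.4],"roll":0,"grip":0},
    {"dp":[0,0,0],"roll":0,"grip":0},
  ],
)

```text
clock: 16.12
tcp_pos: [639.6, -20.2, 82.5]
tcp_rot: [[0.992, -0.118, -0.034], [-0.118, -0.993, -0.016], [-0.032, 0.02, -0.999]]
contact_force: [-1.2, 0.0, -2.0]
opening: 5.3
```

```bash
python3 - <<'E'
from h import *
go([640,-26,60],-97.3)
p,d=snap('side','g'); X=pts('side',d); m=(X[...,0]>460)&(X[...,0]<630)&(X[...,1]>-60)&(X[...,1]<20)&(X[...,2]>36)&(X[...,2]<115)
# plate: keep greyish pixels
g=(p.max(2).astype(int)-p.min(2)<25)&(p.max(2)>60)&m
q=X[g]; print(g.sum(), q.mean(0), np.percentile(q,[1,99],axis=0))
b=(q[:,0]<560); print('low edge near/far',np.percentile(q[b][:,2],2),np.percentile(q[~b][:,2],2))
E
```

```text
t 16.12 tcp [639.6 -20.2  82.5] jaw -96.8 tilt [-0.0345 -0.0162] q7 -1.15 F [-1.2  0.  -2. ] open 5.3
  roll units 0.09 then dp units [0.06 0.18 0.75]
595 [578.83120171 -17.55860443  87.44985025] [[528.72797885 -24.98851367  59.33651513]
 [628.33172858  -7.88408826 114.7425364 ]]
low edge near/far 60.6026176297971 60.332942256652615
```

Call:
play_rows(
  series=[
    {"dp":[0,0.1,0.4],"roll":0,"grip":0},
    {"dp":[0,0,0.3],"roll":0,"grip":0},
    {"dp":[0,0,0.1],"roll":0,"grip":0},
  ],
)

```text
clock: 16.42
tcp_pos: [639.9, -19.8, 60.3]
tcp_rot: [[0.993, -0.113, -0.031], [-0.113, -0.993, -0.015], [-0.029, 0.018, -0.999]]
contact_force: [-0.8, -0.0, -1.5]
opening: 5.4
```

```bash
python3 - <<'E'
from h import *
go([640,-26,58],-97.3)
E
```

```text
t 16.42 tcp [639.9 -19.8  60.3] jaw -96.5 tilt [-0.0312 -0.0149] q7 -1.13 F [-0.8 -0.  -1.5] open 5.4
  roll units 0.14 then dp units [0.03 0.2  0.08]
```

Call:
play_rows(
  series=[
    {"dp":[0,0,0.12],"roll":0,"grip":0},
    {"dp":[0,0,0.08],"roll":0,"grip":0},
  ],
)

```text
clock: 16.58
tcp_pos: [642.5, -19.7, 56.1]
tcp_rot: [[0.993, -0.111, -0.025], [-0.112, -0.994, -0.015], [-0.023, 0.018, -1.0]]
contact_force: [1.7, 0.3, 15.6]
opening: 5.0
```

Call:
play_rows(
  series=[
    {"dp":[0,0,-0.1],"roll":0,"grip":30},
    {"dp":[0,0,0],"roll":0,"grip":30},
    {"dp":[0,0,0],"roll":0,"grip":30},
    {"dp":[0,0,0],"roll":0,"grip":30},
  ],
)

```text
clock: 16.92
tcp_pos: [644.3, -19.3, 61.2]
tcp_rot: [[0.994, -0.11, -0.021], [-0.111, -0.994, -0.015], [-0.02, 0.018, -1.0]]
contact_force: [0.6, 0.1, 0.2]
opening: 30.2
```

```bash
cat >> h.py <<'E'
def plate(tag):
    p,d=snap('side',tag); X=pts('side',d); m=(X[...,0]>450)&(X[...,0]<600)&(X[...,1]>-90)&(X[...,1]<90)&(X[...,2]>33)&(X[...,2]<115)
    q=X[m]; c=q.mean(0); w,V=np.linalg.eigh(np.cov((q-c).T)); print('plate n',len(q),'c',c.round(1),'z',np.percentile(q[:,2],[1,99]).round(1),'y',np.percentile(q[:,1],[1,99]).round(1),'normal',V[:,0].round(2),'long',V[:,2].round(3))
E
python3 - <<'E'
from h import *
go([640,-20,56],-97.3); plate('h')
E
```

```text
t 16.92 tcp [644.3 -19.3  61.2] jaw -96.3 tilt [-0.0214 -0.0153] q7 -1.12 F [0.6 0.1 0.2] open 30.2
  roll units 0.16 then dp units [-0.14  0.04  0.18]
plate n 573 c [557.5 -14.5  58.5] z [33.1 91.9] y [-81.2  68.9] normal [ 0.37  0.07 -0.92] long [-0.915  0.19  -0.356]
```

Call:
play_rows(
  series=[
    {"dp":[-0.1,-0.2,0.2],"roll":0,"grip":30},
    {"dp":[0,-0.25,0],"roll":0,"grip":30},
    {"dp":[0,-0.2,0],"roll":0,"grip":30},
    {"dp":[0,0,0],"roll":0,"grip":30},
  ],
)

```text
clock: 17.3
tcp_pos: [642.5, 2.7, 53.5]
tcp_rot: [[0.994, -0.111, -0.023], [-0.111, -0.994, -0.014], [-0.021, 0.017, -1.0]]
contact_force: [-0.3, 0.8, -0.5]
opening: 29.8
```

```bash
python3 - <<'E'
from h import *
go([640,-20,56],-97.3); plate('i')
c=cv2.resize(cv2.imread('pics/i_side.png')[140:270,200:360],(720,585),interpolation=cv2.INTER_CUBIC); cv2.imwrite('pics/i1.png',c)
E
```

```text
t 17.3 tcp [642.5   2.7  53.5] jaw -96.4 tilt [-0.0228 -0.0145] q7 -1.15 F [-0.3  0.8 -0.5] open 29.8
  roll units 0.16 then dp units [ 0.01  0.76 -0.07]
plate n 654 c [559.7  -3.9  57.1] z [33.1 88.7] y [-74.6  73.3] normal [-0.28 -0.4   0.87] long [-0.933 -0.094 -0.348]
```

View pics/i1.png

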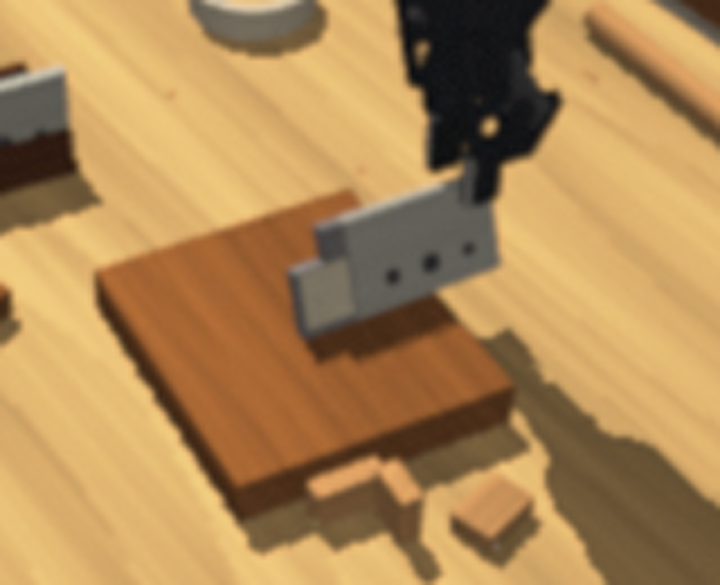

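The plate is leaning on its back against the rear finger, with the label facing up and outward. I'll open gradually to lower it flat.

Call:
play_rows(
  series=[
    {"dp":[0,0,0.2],"roll":0,"grip":40},
    {"dp":[0,0,0.2],"roll":0,"grip":50},
    {"dp":[0,-0.05,0.1],"roll":0,"grip":58},
    {"dp":[0,-0.05,0.1],"roll":0,"grip":66},
    {"dp":[0,-0.05,0.1],"roll":0,"grip":75},
    {"dp":[0,-0.05,0],"roll":0,"grip":85},
    {"dp":[0,0,0],"roll":0,"grip":85},
    {"dp":[0,0,0],"roll":0,"grip":85},
  ],
)

```text
clock: 18.02
tcp_pos: [642.3, 7.6, 29.6]
tcp_rot: [[0.993, -0.111, -0.024], [-0.112, -0.994, -0.016], [-0.022, 0.018, -1.0]]
contact_force: [-0.2, -0.7, -0.2]
opening: 84.9
```

```bash
python3 - <<'E'
from h import *
go([640,10,60],-97.3); plate('j')
c=cv2.resize(cv2.imread('pics/j_side.png')[140:270,200:360],(720,585),interpolation=cv2.INTER_CUBIC); cv2.imwrite('pics/j1.png',c)
E
```

```text
t 18.02 tcp [642.3   7.6  29.6] jaw -96.4 tilt [-0.0237 -0.0159] q7 -1.14 F [-0.2 -0.7 -0.2] open 84.9
  roll units 0.15 then dp units [-0.11 -0.05 -1.01]
plate n 497 c [559.5  13.5  37.5] z [33.  42.1] y [-72.4  72.3] normal [-0.03 -0.02  1.  ] long [-0.865 -0.5   -0.035]
```

View pics/j1.png

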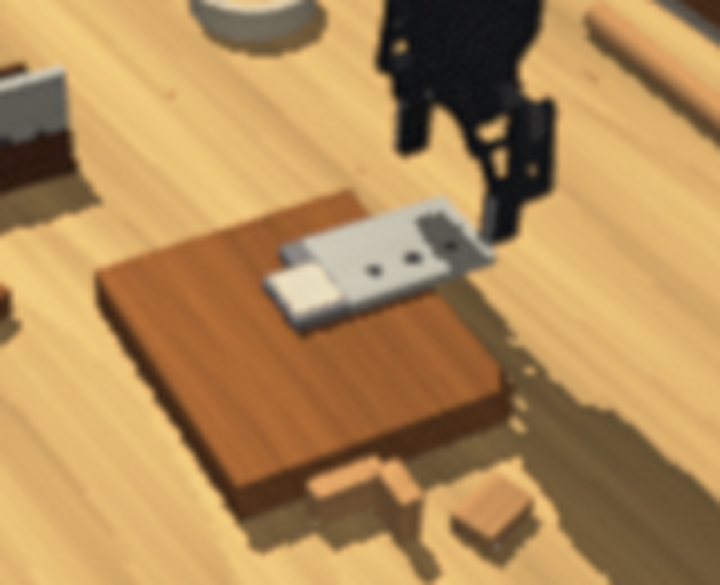

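The plate lies flat, label up at crop (305,290), with the plain end overhanging at (450,245). Next I measure for the regrip.

```bash
python3 - <<'E'
from h import *
for n in('side','top'):
    p,d=(lambda z:(z['p'],z['d']))(np.load('j_side.npz')) if n=='side' else snap('top','j')
    X=pts(n,d); g=((X[...,2]>34.5)&(X[...,2]<42)&(X[...,0]>460)&(X[...,0]<690)&(X[...,1]>-70)&(X[...,1]<85)).astype(np.uint8)
    k,l,s,_=cv2.connectedComponentsWithStats(g); i=1+s[1:,4].argmax(); r=cv2.minAreaRect(X[l==i][:,:2].astype(np.float32)); print(n,s[i,4],r)
go([640,12,11],-97.3)
E
```

```text
side 779 ((598.5686645507812, 18.236379623413086), (64.25067138671875, 132.1808319091797), 81.4318618774414)
top 624 ((592.4851684570312, 21.080806732177734), (59.982608795166016, 123.77831268310547), 81.98065185546875)
t 18.12 tcp [642.4   7.6  29.8] jaw -96.4 tilt [-0.0233 -0.0158] q7 -1.14 F [ 0.2 -0.  -0.1] open 85.2
  roll units 0.15 then dp units [-0.09 -0.15  0.62]
```

Call:
play_rows(
  series=[
    {"dp":[-0.05,-0.2,0.2],"roll":0.3,"grip":85},
    {"dp":[0,0,0.3],"roll":0,"grip":85},
    {"dp":[0,0,0],"roll":0,"grip":85},
  ],
)

```text
clock: 18.37
tcp_pos: [642.0, 12.9, 15.0]
tcp_rot: [[0.989, -0.143, -0.021], [-0.144, -0.989, -0.016], [-0.019, 0.019, -1.0]]
contact_force: [0.1, -0.7, 0.1]
opening: 84.7
```

```bash
python3 - <<'E'
from h import *
go([641,13,10],-98.3)
E
```

```text
t 18.37 tcp [642.   12.9  15. ] jaw -98.2 tilt [-0.0212 -0.016 ] q7 -1.16 F [ 0.1 -0.7  0.1] open 84.7
  roll units 0.01 then dp units [-0.03 -0.    0.17]
```

Call:
play_rows(
  series=[
    {"dp":[0,0,0.25],"roll":0,"grip":85},
    {"dp":[0,0,0],"roll":0,"grip":40},
    {"dp":[0,0,0],"roll":0,"grip":40},
    {"dp":[0,0,0],"roll":0,"grip":40},
    {"dp":[0,0,0],"roll":0,"grip":40},
    {"dp":[0,0,0],"roll":0,"grip":40},
    {"dp":[0,0,0],"roll":0,"grip":40},
  ],
  grip_force=70,
)

```text
clock: 18.95
tcp_pos: [642.6, 12.0, 7.6]
tcp_rot: [[0.99, -0.141, -0.02], [-0.142, -0.99, -0.016], [-0.018, 0.018, -1.0]]
contact_force: [-0.9, 0.2, 2.4]
opening: 39.9
```

```bash
python3 - <<'E'
from h import *
go([641,13,10],-98.3)
E
```

```text
t 18.95 tcp [642.6  12.    7.6] jaw -98.1 tilt [-0.0201 -0.0156] q7 -1.15 F [-0.9  0.2  2.4] open 39.9
  roll units 0.03 then dp units [-0.06 -0.02 -0.08]
```

```bash
python3 - <<'E'
from h import *
plate('k')
c=cv2.resize(cv2.imread('pics/k_side.png')[140:270,200:360],(720,585),interpolation=cv2.INTER_CUBIC); cv2.imwrite('pics/k1.png',c)
E
```

```text
plate n 486 c [558.   12.5  44.7] z [33.  54.7] y [-81.   76.5] normal [-0.04 -0.07  1.  ] long [-0.876 -0.477 -0.07 ]
```

View pics/k1.png

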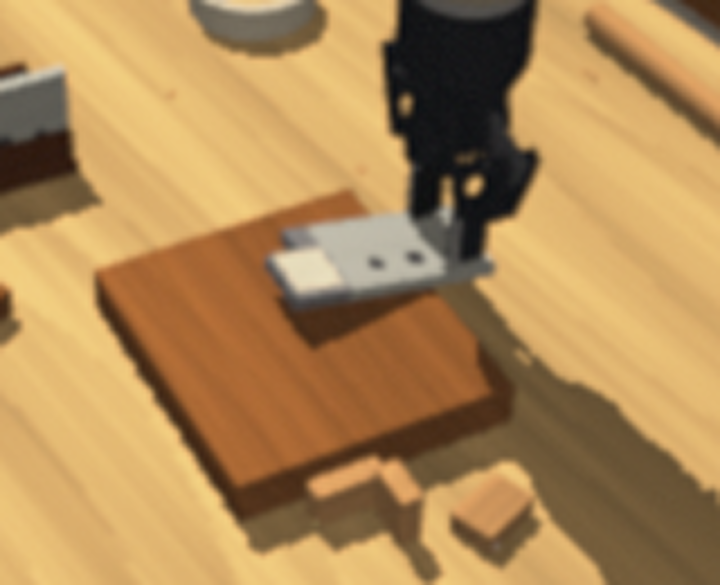

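```bash
python3 - <<'E'
from h import *
for t in('i','j','k'):
    z=np.load(f'{t}_side.npz'); p,d=z['p'],z['d']; X=pts('side',d)
    m=(X[...,0]>610)&(X[...,0]<680)&(abs(X[...,1])<75)&(X[...,2]>5)&(X[...,2]<150)&(p.max(2)<75)&(d>0)
    m[:, :]&= (np.mgrid[0:384,0:512][0]<205)
    q=X[m]; 
    for nm,s in(('front',q[:,1]<5),('back',q[:,1]>5)):
        a=q[s]; print(t,nm,len(a),'zmin',np.percentile(a[:,2],[1,5]).round(1), 'y',np.percentile(a[a[:,2]<80][:,1],[2,98]).round(1))
X=pts('side',np.load('k_side.npz')['d'])
for v in range(186,206,2): print(v,' '.join('%.0f/%.0f/%.0f'%tuple(X[v,u]) for u in range(262,314,5)))
go([641,13,60],-98.3)
E
```

```text
i front 180 zmin [46.3 50.8] y [-17.3 -11.4]Traceback (most recent call last):
  File "<stdin>", line 8, in <module>
    return _quantile_unchecked(
        a, q, axis, out, overwrite_input, method, keepdims, weights)
    return _ureduce(a,
                    func=_quantile_ureduce_func,
    ...<5 lines>...
                    overwrite_input=overwrite_input,
                    method=method)
    r = func(a, **kwargs)
    result = _quantile(arr,
                       quantiles=q,
    ...<2 lines>...
                       out=out,
                       weights=wgt)
    slices_having_nans = np.isnan(arr[-1, ...])
                                  ~~~^^^^^^^^^
IndexError: index -1 is out of bounds for axis 0 with size 0
```

```bash
python3 - <<'E'
from h import *
for t in('j','k'):
    z=np.load(f'{t}_side.npz'); p,d=z['p'],z['d']; X=pts('side',d)
    m=(X[...,0]>610)&(X[...,0]<690)&(abs(X[...,1])<75)&(X[...,2]>3)&(X[...,2]<150)&(p.max(2)<75)
    m[205:]=0; q=X[m]; print(t,len(q),'z',np.percentile(q[:,2],[1,5,50]).round(1),'y of low',np.percentile(q[q[:,2]<70][:,1],[2,50,98]).round(1))
X=pts('side',np.load('k_side.npz')['d'])
for v in range(184,206,2): print(v,' '.join('%.0f/%.0f/%.0f'%tuple(X[v,u]) for u in range(262,314,5)))
go([641,13,60],-98.3)
E
```

```text
j 430 z [ 48.9  81.4 125.7] y of low [-1.8  0.3  4.2]
k 697 z [ 39.2  48.5 113. ] y of low [-22.6  29.1  35. ]
184 610/127/0 621/118/1 611/81/32 621/73/33 658/97/-1 668/87/1 638/31/54 653/29/48 631/-15/90 627/-38/107 637/-44/107
186 607/122/-2 596/83/30 604/72/35 618/69/30 652/89/0 661/78/3 638/30/48 656/31/39 631/-16/84 627/-39/101 645/-37/92
188 580/85/30 591/76/31 601/68/32 614/63/29 618/46/39 631/41/36 639/31/40 656/30/33 630/-18/79 627/-39/95 645/-37/85
190 575/77/31 586/69/31 587/49/44 599/43/44 610/36/43 623/32/40 636/27/37 649/22/34 636/-12/65 630/-36/85 711/30/-0
192 571/71/30 569/47/48 584/45/42 596/39/41 606/30/42 619/26/39 634/23/34 643/14/36 635/-14/60 645/-21/60 704/22/1
194 567/65/29 565/41/48 578/36/45 589/29/44 603/27/40 612/18/42 625/12/39 639/9/35 636/-13/53 645/-22/55 700/17/-0
196 547/38/51 558/31/51 571/28/47 583/22/46 594/15/46 608/12/40 622/8/37 635/3/34 635/-15/48 645/-23/48 693/8/2
198 543/32/51 554/25/51 564/18/51 579/16/46 592/12/41 604/7/40 616/1/38 627/-6/38 637/-14/39 653/-16/32 688/3/1
200 538/25/52 546/14/57 559/10/53 573/8/47 584/2/46 599/0/40 611/-5/38 622/-12/38 635/-17/35 650/-20/30 683/-4/2
202 535/20/51 543/11/53 557/7/49 567/1/49 579/-5/47 593/-7/42 604/-14/42 622/-13/31 634/-19/30 666/-3/3 679/-9/0
204 534/18/46 541/7/51 553/2/48 565/-3/46 577/-7/43 590/-12/40 607/-12/31 638/5/3 650/-2/3 661/-9/2 674/-15/-0
t 19.0 tcp [642.6  11.9   7.7] jaw -98.1 tilt [-0.0201 -0.0156] q7 -1.15 F [-0.2  0.6  1.6] open 40.0
  roll units 0.03 then dp units [-0.09  0.   -1.74]
```

The fingers closed on top of the plate instead of around it, so the pads sit higher above the TCP than I assumed. I'll lift, reopen, and measure where the tips really are.

Call:
play_rows(
  series=[
    {"dp":[0,0,-0.3],"roll":0,"grip":40},
    {"dp":[0,0,-0.8],"roll":0,"grip":62},
    {"dp":[0,0,-0.8],"roll":0,"grip":62},
    {"dp":[0,0,0],"roll":0,"grip":62},
    {"dp":[0,0,0],"roll":0,"grip":62},
  ],
)

```text
clock: 19.42
tcp_pos: [642.9, 11.7, 68.1]
tcp_rot: [[0.99, -0.143, -0.022], [-0.143, -0.99, -0.017], [-0.019, 0.02, -1.0]]
contact_force: [-0.4, 1.1, 0.5]
opening: 62.4
```

```bash
python3 - <<'E'
from h import *
go([641,13,-5],-98.3)
p,d=snap('side','l'); X=pts('side',d); s=arm.state(); c=np.array(s['tcp_pos']);R=np.array(s['tcp_rot'])
L=(X-c)@R  # tool frame
m=(abs(L[...,0])<14)&(abs(L[...,1])<62)&(abs(L[...,1])>25)&(L[...,2]>-90)&(L[...,2]<30)&(p.max(2)<80)&(X[...,2]>44)
for nm,mm in(('+y(front)',m&(L[...,1]>0)),('-y(back)',m&(L[...,1]<0))):
    q=L[mm]; print(nm,len(q)); 
    if len(q): 
        h,e=np.histogram(q[:,2],bins=np.arange(-90,31,6)); print(dict(zip(e[:-1].astype(int).tolist(),h.tolist())), 'y at tip', q[q[:,2]>np.percentile(q[:,2],90)][:,1].mean())
plate('m')
g=((X[...,2]>34.5)&(X[...,2]<42)&(X[...,0]>460)&(X[...,0]<690)&(X[...,1]>-70)&(X[...,1]<85)).astype(np.uint8)
k,l,s,_=cv2.connectedComponentsWithStats(g); i=1+s[1:,4].argmax(); print(s[i,4],cv2.minAreaRect(X[l==i][:,:2].astype(np.float32)))
cv2.imwrite('pics/l1.png',cv2.resize(cv2.imread('pics/l_side.png')[130:230,240:360],(720,600),interpolation=cv2.INTER_CUBIC))
E
```

```text
t 19.42 tcp [642.9  11.7  68.1] jaw -98.2 tilt [-0.0219 -0.0174] q7 -1.2 F [-0.4  1.1  0.5] open 62.4
  roll units 0.02 then dp units [-0.02 -0.08  2.44]
+y(front) 111
{-90: 26, -84: 18, -78: 5, -72: 5, -66: 17, -60: 13, -54: 13, -48: 12, -42: 2, -36: 0, -30: 0, -24: 0, -18: 0, -12: 0, -6: 0, 0: 0, 6: 0, 12: 0, 18: 0, 24: 0} y at tip 41.19056380347406
-y(back) 124
{-90: 15, -84: 16, -78: 13, -72: 17, -66: 14, -60: 12, -54: 15, -48: 9, -42: 12, -36: 1, -30: 0, -24: 0, -18: 0, -12: 0, -6: 0, 0: 0, 6: 0, 12: 0, 18: 0, 24: 0} y at tip -30.598360003953783
plate n 500 c [559.7  12.5  37.5] z [33.  41.5] y [-82.9  68.5] normal [-0.03 -0.02  1.  ] long [-0.734 -0.679 -0.035]
778 ((598.6767578125, 20.92679214477539), (70.01496887207031, 131.77650451660156), 79.4654769897461)
```

View pics/l1.png

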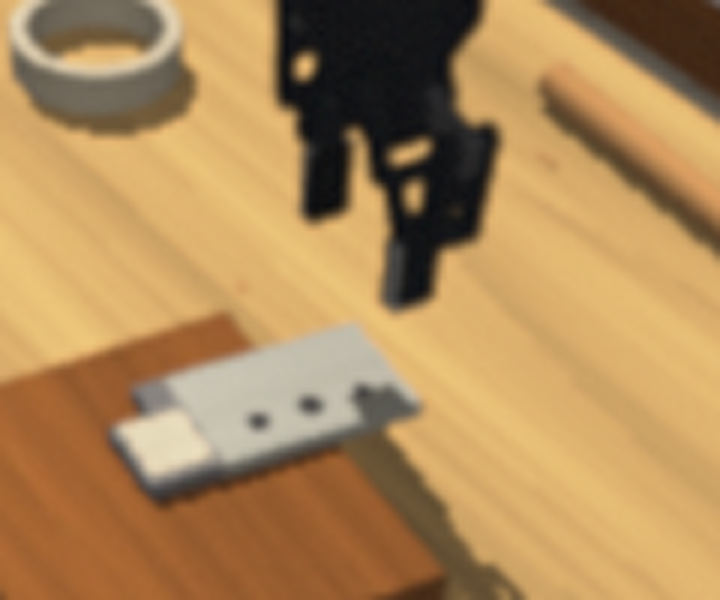

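```bash
python3 - <<'E'
from h import *
s=arm.state(); c=np.array(s['tcp_pos']);R=np.array(s['tcp_rot'])
for y in(31,-31):
  for L in(-50,-40,-30,-20,-10,0): print(y,L,proj('side',c+R@np.array([0,y,L])).round(1), end=' ')
  print()
z=np.load('l_side.npz'); X=pts('side',z['d'])
for u,v in((306,178),(307,180),(309,178),(293,164),(294,166)): print(u,v,z['p'][v,u],((X[v,u]-c)@R).round(0),X[v,u].round(0))
E
```

```text
31 -50 [306.4 174.4] 31 -40 [306.  177.7] 31 -30 [305.7 180.9] 31 -20 [305.3 184. ] 31 -10 [305.  187.1] 31 0 [304.6 190.2] 
-31 -50 [293.9 161.1] -31 -40 [293.6 164.3] -31 -30 [293.3 167.4] -31 -20 [293.  170.5] -31 -10 [292.8 173.6] -31 0 [292.5 176.7] 
306 178 [48 48 46] [ -5.  38. -45.] [634. -25. 114.]
307 180 [59 51 40] [ -6.  45. -45.] [631. -31. 113.]
309 178 [19 18 23] [ -0.  44. -48.] [637. -31. 117.]
293 164 [17 17 18] [ -3. -30. -42.] [646.  42. 109.]
294 166 [141 111  68] [  1. -30. -35.] [649.  41. 102.]
```

The projection shows the tips about 33 mm behind the TCP at 62 mm opening, so I need a TCP height near −13. I'll descend in careful steps and watch the force.

Call:
play_rows(
  series=[
    {"dp":[0,-0.05,0],"roll":0.05,"grip":85},
    {"dp":[0,0,0.4],"roll":0,"grip":85},
    {"dp":[0,0,0.7],"roll":0,"grip":85},
    {"dp":[0,0,0.5],"roll":0,"grip":85},
    {"dp":[0,0,0.2],"roll":0,"grip":85},
    {"dp":[0,0,0],"roll":0,"grip":85},
  ],
)

```text
clock: 20.02
tcp_pos: [639.5, 12.7, 6.2]
tcp_rot: [[0.989, -0.149, -0.027], [-0.149, -0.989, -0.018], [-0.024, 0.021, -0.999]]
contact_force: [-1.0, 0.3, 0.3]
opening: 84.8
```

```bash
python3 - <<'E'
from h import *
go([642,13.5,-12],-98.5)
E
```

```text
t 20.02 tcp [639.5  12.7   6.2] jaw -98.6 tilt [-0.0266 -0.0176] q7 -1.16 F [-1.   0.3  0.3] open 84.8
  roll units -0.01 then dp units [ 0.09 -0.05  0.6 ]
```

Call:
play_rows(
  series=[
    {"dp":[0.1,-0.05,0.3],"roll":0,"grip":85},
    {"dp":[0,0,0.25],"roll":0,"grip":85},
    {"dp":[0,0,0],"roll":0,"grip":85},
  ],
)

```text
clock: 20.27
tcp_pos: [642.0, 13.4, -12.5]
tcp_rot: [[0.988, -0.149, -0.028], [-0.15, -0.989, -0.018], [-0.025, 0.022, -0.999]]
contact_force: [0.4, 0.1, -0.2]
opening: 84.9
```

```bash
python3 - <<'E'
from h import *
go([642,13.5,-12],-98.5)
E
```

```text
t 20.27 tcp [642.   13.4 -12.5] jaw -98.6 tilt [-0.028  -0.0181] q7 -1.15 F [ 0.4  0.1 -0.2] open 84.9
  roll units -0.01 then dp units [-0.   -0.   -0.02]
```

Call:
play_rows(
  series=[
    {"dp":[0,0,0],"roll":0,"grip":50},
    {"dp":[0,0,0],"roll":0,"grip":50},
    {"dp":[0,0,0],"roll":0,"grip":50},
    {"dp":[0,0,0],"roll":0,"grip":50},
    {"dp":[0,0,0],"roll":0,"grip":50},
  ],
  grip_force=70,
)

```text
clock: 20.68
tcp_pos: [642.8, 13.2, -11.2]
tcp_rot: [[0.988, -0.149, -0.027], [-0.15, -0.989, -0.018], [-0.024, 0.022, -0.999]]
contact_force: [1.2, -0.1, -2.0]
opening: 58.6
```

```bash
python3 - <<'E'
from h import *
go([642,13.5,90],-98.5); plate('n')
E
```

```text
t 20.68 tcp [642.8  13.2 -11.2] jaw -98.6 tilt [-0.0266 -0.018 ] q7 -1.15 F [ 1.2 -0.1 -2. ] open 58.6
  roll units -0.01 then dp units [-0.11  0.07 -3.37]
plate n 497 c [561.9  13.3  37.7] z [33.  42.1] y [-82.5  81. ] normal [-0.03 -0.02  1.  ] long [-0.368 -0.929 -0.029]
```

Gripped at 58.6 mm, which matches the 60 mm width. Lifting gently.

Call:
play_rows(
  series=[
    {"dp":[0,0,-0.3],"roll":0,"grip":50},
    {"dp":[0,0,-0.6],"roll":0,"grip":50},
    {"dp":[-0.2,0.2,-0.8],"roll":0,"grip":50},
    {"dp":[-0.2,0.2,-0.8],"roll":0,"grip":50},
    {"dp":[-0.1,0.1,-0.5],"roll":0,"grip":50},
    {"dp":[0,0,0],"roll":0,"grip":50},
  ],
)

```text
clock: 21.23
tcp_pos: [627.2, 2.0, 84.4]
tcp_rot: [[0.988, -0.149, -0.028], [-0.15, -0.989, -0.018], [-0.025, 0.022, -0.999]]
contact_force: [0.0, -0.9, -0.7]
opening: 58.5
```

```bash
python3 - <<'E'
from h import *
go([625,-3,90],-98.5)
p,d=snap('side','o'); X=pts('side',d); snap('top','o')
m=((X[...,2]>95)&(X[...,2]<170)&(X[...,0]>470)&(X[...,0]<605)&(X[...,1]>-60)&(X[...,1]<70)); q=X[m]; c=q.mean(0)
w,V=np.linalg.eigh(np.cov((q-c).T)); print(len(q),c.round(1),'n',V[:,0].round(3),'long',V[:,2].round(3),np.percentile(q,[1,99],axis=0).round(0))
a=cv2.imread('pics/o_side.png')[120:300,180:380]; b=cv2.imread('pics/o_top.png')[110:250,140:400]
cv2.imwrite('pics/o1.png',np.hstack([cv2.resize(a,(400,360)),cv2.resize(b,(400,360))]))
E
```

```text
t 21.23 tcp [627.2   2.   84.4] jaw -98.6 tilt [-0.0281 -0.0184] q7 -1.2 F [ 0.  -0.9 -0.7] open 58.5
  roll units -0.01 then dp units [-0.05  0.18 -0.18]
642 [560.8   4.8 133.8] n [-0.006 -0.03   1.   ] long [-1.     0.028 -0.006] [[515. -24. 126.]
 [604.  41. 137.]]
```

View pics/o1.png

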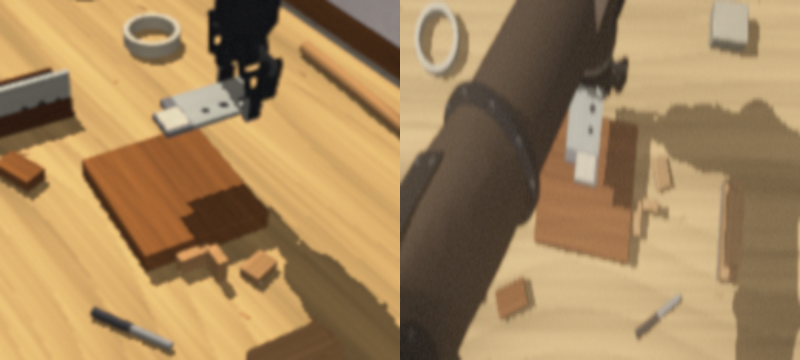

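The plate is held flat, label up, about 100 mm above the board with nothing touching it. One check on the scraper, spare, board and label position, then I hand in.

```bash
python3 - <<'E'
from h import *
p,d=snap('side','p'); X=pts('side',d)
def rep(n,m):
    q=X[m]; print(n,len(q),q.mean(0).round(0) if len(q) else '', q[:,2].max().round(0) if len(q) else '')
x,y,z=X[...,0],X[...,1],X[...,2]
m=(z>50)&(z<75)&(x>400)&(x<570)&(y<-250)&(y>-330); rep('scraper top',m); print(cv2.minAreaRect(X[m][:,:2].astype(np.float32)))
rep('spare',(z>50)&(z<75)&(x>380)&(x<540)&(y>220)&(y<275))
e=(x-533.5)*.992-(y-3)*.127; u=(x-533.5)*.127+(y-3)*.992
rep('on board',(abs(e)<80)&(abs(u)<88)&(z>37)&(z<60))
w=(p.min(2)>150)&(z>120)&(z<145)&(x<570)&(x>490)&(abs(y)<60); rep('label',w)
s=arm.state(); print(s['clock'],np.abs(s['qd']).max(),s['opening'],s['contact_force'].round(1))
arm.finish_job()
E
```

```text
scraper top 653 [ 475. -287.   59.] 64.0
((477.6241760253906, -285.20428466796875), (33.63970184326172, 89.6188735961914), 82.67510986328125)
spare 297 [459. 248.  60.] 70.0
on board 0  
label 226 [548.  10. 132.] 136.0
21.3833 0.019981589432852727 58.53959005887632 [ 0.1  0.5 -2.9]
the job is handed in; nothing more can be done
```

I wiped the three chips off the board with the scraper block and stood the block back on the bench. I then handed in holding the notched template label-up over the board. The job took 21.4 s of the 64 s allowed.

**How it went**
- **Chips:** I pushed all three off the right-hand (−y) edge. Two stand on edge close to the board's side and one lies flat. All three are on the bench.
- **Template:** the moves can't tilt the tool, so I lifted the template out by its plain half and stood it on the board's far edge. I tipped it onto its back and regripped it across its width, again on the plain half.
- **Slip:** the first regrip failed because the fingers closed on top of the plate. The tips sit farther behind the TCP than I had worked out. I measured their position and the second regrip held.

**Last checks**
- **Board:** no points above the board surface in the side-camera depth, so it reads clear.
- **Scraper:** standing upright at about (477, −286), top at about 60 mm.
- **Spare plate:** still in its rack slot.
- **Template:** length within about 1° of level and label face up within about 2°. It is about 100 mm above the board with nothing touching it, and the gripper reads 58.5 mm across the 60 mm width.
- **Label position (checks disagreed):** bright pixels put the label near (548, 10), and dead reckoning put it near (535, 8). The board's middle is at about (533, 3), so the label is within roughly 5–17 mm of it.

I viewed 12 pictures, two past the budget of 10, because of the failed regrip.

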